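Tip the bearing balls into the clamshell case

TASK

Press the release button so that the lid of the black case springs fully open, then pour all six steel balls from the cup into the case. Stand the empty cup upright on the bench again, leave the case open and leave the other things on the bench where they are.

Things in the scene. Friction and masses are not known exactly. Their poses are not given: they have to be found in the camera images.
- case: black plastic clamshell case, fixed to the bench: lower tray 170 x 170 mm outside, walls 6 mm, 50 mm high, closed by a hinged lid (closed height 75 mm). Origin: centre of the tray's underside, on the bench. Its x axis points from the front (button side) to the back (hinge side), z up. On the front a 70 mm wide ledge, top 34 mm above the bench, sticks out 58 mm and carries the button
- case_in (a point): centre of the tray's inner floor, 6 mm above the bench, axes as the case; the inside is 158 x 158 mm and 44 mm deep below the tray's rim
- lid (a joint): hinge of the lid, at the top of the tray's back wall (85 mm behind the case's origin, 50 mm up, along the case's y): 0 shut, 2.3 rad at its open stop (leaning well back past upright). A spring throws it open in about a second once the latch is let go; a bolt holds it shut until then
- lid_edge (a point): middle of the lid's front top edge; when shut it is 85 mm in front of the case's origin and 74 mm up; the edge swings up and back on a 170 mm radius
- button (a joint): round grey release button, 28 mm across, pressed straight down: 0 out, 0.006 m fully down, which takes about 5 N; it springs back. Pressing it past half way draws the bolt and frees the lid
- button_top (a point): centre of the button's top face, 52 mm above the bench when out, on the ledge 119 mm in front of the case's origin
- cup: open steel cup, flared: 64 mm across at the foot, 92 mm at the rim, 60 mm high, wall 3 mm, with a straight wooden side handle 14 mm wide (cup y), 24 mm high (from 38 to 62 mm up), reaching out to 97 mm from the cup's axis. About 0.16 kg empty; stands loose on the bench. Origin: centre of its underside; z up its axis; the handle points along its -x
- cup_grip (a point): the place to grip the handle: mid-height and mid-width of the handle, 72 mm from the cup's axis (cup -x), 50 mm above the cup's foot
- cup_rim (a point): centre of the cup's mouth, 60 mm above its foot
- ball0_center (a point): centre of one of the six loose steel bearing balls, 16 mm across, about 17 g each, which start in the cup
- ball1_center (a point): centre of one of the six loose steel bearing balls, 16 mm across, about 17 g each, which start in the cup
- ball2_center (a point): centre of one of the six loose steel bearing balls, 16 mm across, about 17 g each, which start in the cup
- ball3_center (a point): centre of one of the six loose steel bearing balls, 16 mm across, about 17 g each, which start in the cup
- ball4_center (a point): centre of one of the six loose steel bearing balls, 16 mm across, about 17 g each, which start in the cup
- ball5_center (a point): centre of one of the six loose steel bearing balls, 16 mm across, about 17 g each, which start in the cup
- coupling: blue plastic pipe coupling, a bystander: tube 90 mm across, 80 mm high, standing; origin at the centre of its underside
- driver: screwdriver lying on the bench, a bystander; it lies along its x, handle to -x; about 200 mm long
- spray: spray can, a bystander: 52 mm across, 170 mm high, standing; origin at the centre of its underside
- wrench: wrench lying on the bench along its x, a bystander; about 180 mm long
- pipe_ring: orange plastic ring, a bystander: 84 mm across, 35 mm high; origin at the centre of its underside
- calculator: pocket calculator lying flat, a bystander: 140 x 75 x 14 mm; origin at the centre of its underside
- earmuffs: yellow ear defenders, a bystander: two 72 mm shells side by side on edge, about 180 mm over both, and a black headband lying behind them, 180 mm long in all; origin on the bench between the shells

How it is judged:
On the way, in this order (a step that is already met when the one before it is completed fails the run):
1. the lid has sprung open to its stop (value of joint lid above 2.15 rad), for 0.2 s.
2. the cup is tipped over the open case (angle between cup's own z axis and vertical above 1 rad and horizontal distance between cup_rim and case_in below 0.15 m and value of joint lid above 1.8 rad), for 0.2 s.
At the end, for the whole second after the job is handed in: the lid stands open (over 2.0 rad), all six balls lie in the case's tray (centres within 80 mm of its middle along each side, less than 45 mm above its floor), and the cup stands upright (within 0.12 rad), at rest, on the bench, over 100 mm from the case's centre (value of joint lid above 2 rad and x of ball0_center in the frame of case_in between -0.08 and 0.08 m and y of ball0_center in the frame of case_in between -0.08 and 0.08 m and z of ball0_center in the frame of case_in between 0 and 0.045 m and x of ball1_center in the frame of case_in between -0.08 and 0.08 m and y of ball1_center in the frame of case_in between -0.08 and 0.08 m and z of ball1_center in the frame of case_in between 0 and 0.045 m and x of ball2_center in the frame of case_in between -0.08 and 0.08 m and y of ball2_center in the frame of case_in between -0.08 and 0.08 m and z of ball2_center in the frame of case_in between 0 and 0.045 m and x of ball3_center in the frame of case_in between -0.08 and 0.08 m and y of ball3_center in the frame of case_in between -0.08 and 0.08 m and z of ball3_center in the frame of case_in between 0 and 0.045 m and x of ball4_center in the frame of case_in between -0.08 and 0.08 m and y of ball4_center in the frame of case_in between -0.08 and 0.08 m and z of ball4_center in the frame of case_in between 0 and 0.045 m and x of ball5_center in the frame of case_in between -0.08 and 0.08 m and y of ball5_center in the frame of case_in between -0.08 and 0.08 m and z of ball5_center in the frame of case_in between 0 and 0.045 m and angle between cup's own z axis and vertical below 0.12 rad and height (world z) of cup below 0.005 m and linear speed of cup below 0.03 m/s and horizontal distance between cup and case above 0.1 m); the robot touches nothing.
It fails at once if another thing on the bench was shifted by more than 40 mm (distance of any of coupling, driver, spray, wrench, pipe_ring, calculator, earmuffs from where it was at the start of the episode above 0.04 m).
It also fails if it takes over 72 s, if anything falls off the work surface, if the arm or the gripper's body presses on something with over 40 N, if the wrist force passes 120 N, or if a joint passes its speed limit or range.

ROBOT

A 6-joint arm with a two-finger parallel gripper is mounted at the origin on the work surface. World frame = base frame: x ahead of the robot, y to its left, z up, the work surface at z = 0. Lengths are in m, angles in rad, forces in N, time in s.
With the tool pointing down it reaches from about 0.225 to 0.875 m from the base axis. Payload 3.4 kg.
Tool frame: the origin (TCP) lies on the centre line of the jaws, within the pads' length; the fingertips stand 22 mm ahead of it and the grasp point (between the pads) lies 3 mm ahead of it; z points along the fingers, y is the line along which they close (so a half turn about z gives the same grasp; the last joint's range is limited). The gripper opens to 85 mm and grips with 20 to 120 N. Pads are 22 mm wide; open, the fingers measure 114 mm over their backs; the gripper's body (76 mm by 85 mm) begins 54 mm behind the grasp point. The pads swing forward as they close: fully open they stand 13 mm farther back than shut.
Start: joints at [1.025, 0.276, 1.505, -0, 1.361, -0.121], TCP at [0.237, 0.524, 0.253] pointing down, gripper open.
Joint ranges: [-2.89, 2.89], [-0.75, 2.08], [0.22, 2.7], [-1.18, 4.32], [0.11, 2.71], [-2.7, 2.7]. Speed limits (rad/s): [2.57, 2.57, 3.14, 3.14, 3.14, 3.14].

INTERFACE

Orientations are given as a unit quaternion [w, x, y, z].
In Python, from rig import manip gives the robot as it stands.
- The arm moves only by the shell command python3 steer.py 'ROWS' [OPENING] [FORCE]. ROWS is a JSON list of rows, 1 to 5 of them, each an object with the fields tx, ty, tz (the shift in m), rz (a turn about the tool's z in rad); a field left out counts as zero; each row shifts and turns the commanded pose from where the row before left it, along the tool's axes as they then stand; what a row does not reach is not made up. A row lasts 1/12 s, in which the tool goes at most 0.0417 m and 0.125 rad, less where a joint would pass 70% of its speed; a pose out of reach is approached as far as the arm can. OPENING is the finger opening in m, set as the command begins (- or left out keeps the last). The fingers move at their own pace and stop on an object; FORCE is the grip in N (left out, the last holds). Time passes only in rows, so rows that do not move let the fingers close. It prints the time, the measured TCP pose, the force, the opening and the grip force at its end. Input that does not fit is refused with a message, and nothing moves.
- manip.get_state(): the state, without advancing time (a new reading comes with each control period).
- manip.get_image(name): name is "side" or "top"; returns a dict with "img" (420x560x3 uint8, red, green, blue), "camera_matrix" (3x3 intrinsics, pixels), "T" (4x4, takes a point from camera to world coordinates). Camera axes: x right, y down, z forward; pixel columns grow to the right and rows downward; lengths in m; the calibration is good to about 2 mm. A picture is of the moment at which its call begins. There is no depth.
- manip.sign_off(): hands the job in; it is judged then, once.
The state is a dict: "clock": time; "qpos": joint angles; "qd": joint speeds; "effort": joint torques, N m; "position": TCP position; "ee_rot": TCP orientation; "contact_force": force on the tool from outside, world axes, zero at the start; "moment": the same for the moment, N m; "width": finger opening in m; "gripper_force": force on a finger pad.
Only numpy, scipy, OpenCV 4.12 (cv2) and the standard library are available. Lean on these libraries where they do the work, as an engineer would, in place of code of your own. Each camera call takes 0.05 s, during which the arm holds its last target. There are 200 camera calls.

## Working session

There is one attempt and no reset: what is moved stays moved. The work goes in short steps, Python scripts to look and compute and a shell command to move; the robot and the scene stay as the last step left them, time stands still between calls to the robot, and variables do not carry over. Pictures are saved under pics/ and viewed, at most 10 in all, crops included, and the job is handed in when it is done.

```bash
ls; mkdir -p pics
python3 - <<'E'
from rig import manip
import cv2, numpy as np
for n in("side","top"):
    d=manip.get_image(n); cv2.imwrite(f"pics/{n}0.png",d["img"][:,:,::-1]); print(n,d["camera_matrix"].tolist(),np.round(d["T"],4).tolist())
s=manip.get_state(); print(s)
E
```

```text
pics
rig.py
steer.py
side [[525.3929472566372, 0.0, 281.87839879197594], [0.0, 525.3929472566372, 211.07471874354889], [0.0, 0.0, 1.0]] [[0.9947, -0.0742, 0.0711, 0.3838], [-0.1026, -0.7596, 0.6422, -1.0078], [0.0064, -0.6461, -0.7632, 1.264], [0.0, 0.0, 0.0, 1.0]]
top [[457.28663279892186, 0.0, 282.3144845707606], [0.0, 457.28663279892186, 214.5269088957369], [0.0, 0.0, 1.0]] [[-0.0273, -0.9855, 0.1676, 0.3314], [-0.9996, 0.0249, -0.0162, 0.0246], [0.0118, -0.168, -0.9857, 1.2404], [0.0, 0.0, 0.0, 1.0]]
{'clock': 0.1, 'qpos': array([ 1.02499300e+00,  2.76532926e-01,  1.50602340e+00,  1.74388502e-05,
        1.36070945e+00, -1.20995842e-01]), 'qd': array([ 0.00044551, -0.00207201, -0.00254542,  0.0005513 ,  0.00034058,
        0.00040728]), 'effort': array([ 9.05410179e-04, -4.17699659e+01, -2.46405226e+01, -4.84642419e-05,
        5.85269750e-03, -8.68636278e-06]), 'position': array([0.23674833, 0.52351105, 0.2525188 ]), 'ee_rot': array([-2.81826390e-04,  2.10811940e-01,  9.77526279e-01, -7.87702854e-04]), 'contact_force': array([ 0.24096654, -0.99677967, -0.01258939]), 'moment': array([-0.06125521, -0.0039531 , -0.01684145]), 'gripper_force': 0.0, 'width': 0.08525760938108974}
```

View pics/side0.png

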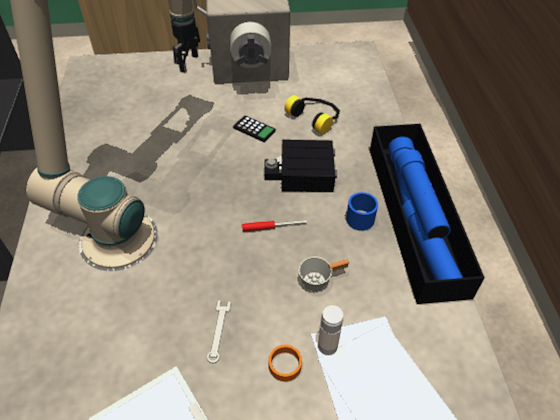

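View pics/top0.png

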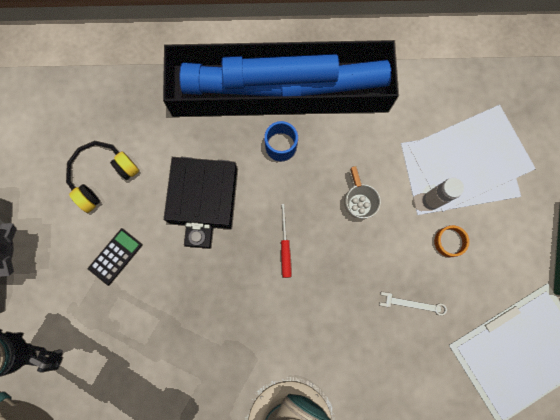

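The side view shows the case at (305,165) with its button at (271,163), and the cup at (315,273) with its handle to the right at (340,265). In the top view the case is at (200,193), the button at (199,237), and the cup at (362,202) with its handle at (355,178), pointing away from the robot. I'll enlarge those areas and mask them.

```bash
cat > h.py <<'E'
import cv2, numpy as np
from rig import manip
class Cam:
    def __init__(s,n):
        d=manip.get_image(n); s.img=np.ascontiguousarray(d["img"][:,:,::-1]); s.K=d["camera_matrix"]; s.T=d["T"]
    def ray(s,p):
        v=s.T[:3,:3]@np.linalg.inv(s.K)@np.array([p[0],p[1],1.]); return s.T[:3,3],v/np.linalg.norm(v)
    def plane(s,p,z):
        o,v=s.ray(p); return o+v*(z-o[2])/v[2]
    def proj(s,P):
        c=np.linalg.inv(s.T)@np.append(P,1.); q=s.K@c[:3]; return q[:2]/q[2]
def tri(c1,p1,c2,p2):
    o1,v1=c1.ray(p1); o2,v2=c2.ray(p2)
    t=np.linalg.lstsq(np.c_[v1,-v2],o2-o1,rcond=None)[0]
    a,b=o1+t[0]*v1,o2+t[1]*v2; return (a+b)/2,np.linalg.norm(a-b)
def blob(c,lo,hi,box):
    x0,y0,x1,y1=box; m=cv2.inRange(cv2.cvtColor(c.img[y0:y1,x0:x1],cv2.COLOR_BGR2HSV),lo,hi)
    k=max(cv2.findContours(m,cv2.RETR_EXTERNAL,cv2.CHAIN_APPROX_NONE)[0],key=cv2.contourArea)
    return k.reshape(-1,2)+[x0,y0]
E
python3 - <<'E'
from h import *
s,t=Cam("side"),Cam("top")
def crop(c,x,y,w=66,h=50): return cv2.resize(c.img[y:y+h,x:x+w],None,fx=6,fy=6,interpolation=cv2.INTER_CUBIC)
cv2.imwrite("pics/crop.png",np.vstack([np.hstack([crop(s,292,248),crop(t,332,166)]),np.hstack([crop(s,258,140),crop(t,170,210)])]))
H=[]
for c,b in((s,(325,250,355,285)),(t,(340,160,375,190))):
    k=blob(c,(5,110,60),(20,255,255),b); r=cv2.minAreaRect(k.astype(np.float32)); H.append(r[0]); print("handle",r)
print(tri(s,H[0],t,H[1]))
for c,b in((s,(260,130,345,200)),(t,(155,145,245,255))):
    k=blob(c,(0,0,0),(180,255,60),b); print("case",cv2.approxPolyDP(k.astype(np.int32),3,True).reshape(-1,2).tolist())
E
```

```text
handle ((338.7641296386719, 264.9245300292969), (7.692190647125244, 19.367835998535156), 74.05460357666016)
handle ((355.4150695800781, 176.45281982421875), (20.329362869262695, 6.043863773345947), 74.05460357666016)
(array([ 0.63451204, -0.1946543 ,  0.04571088]), np.float64(0.0019102059133959996))
case [[265, 166], [265, 179], [281, 179], [282, 191], [332, 191], [336, 177], [331, 141], [283, 140], [282, 163], [272, 169]]
case [[172, 158], [164, 219], [178, 224], [208, 223], [209, 229], [201, 228], [205, 240], [199, 245], [188, 241], [191, 229], [186, 227], [184, 244], [210, 247], [212, 228], [231, 226], [236, 166], [227, 161]]
```

View pics/crop.png

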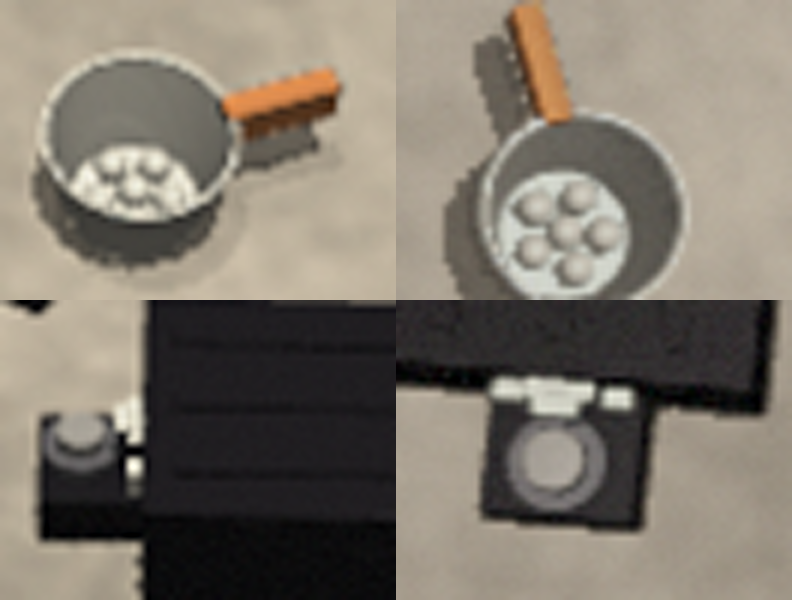

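In the 6x crops the cup rim centre is at side (315.3,270.5) and top (363.3,201.3). The button's top face is at side (271.7,161.8) and top (196,236.7). The balls are in the cup, and the handle is clear of other things.

Run:
```python
from h import *
np.set_printoptions(precision=4,suppress=True)
s,t=Cam("side"),Cam("top")
B=tri(s,(271.7,161.8),t,(196.2,236.7)); print("button",B)
R=tri(s,(315.3,270.5),t,(363.3,201.3)); print("rim",R)
he=t.plane(((528-396)/6+332,6/6+166),.062); hi=t.plane(((559-396)/6+332,120/6+166),.062)
print("handle top end/inner",he,hi,"yaw",np.arctan2(*(he-hi)[1::-1]),"axis",np.arctan2(*(he-R[0])[1::-1]),np.linalg.norm((he-R[0])[:2]))
for p in ((172,158),(236,163),(164,219),(231,222)): print("lid top corner",t.plane(p,.074))
a,b=t.plane((482/6-66+170,216/6+210),.034),t.plane((642/6-66+170,228/6+210),.034)
print("ledge front",a,b,np.linalg.norm(a-b),"case yaw",np.arctan2(a[1]-b[1],a[0]-b[0])-np.pi/2)
for n,z,box in(("blue coupling",.08,(250,115,310,170)),): 
    k=blob(t,(100,120,40),(130,255,255),box); print(n,t.plane(cv2.minEnclosingCircle(k.astype(np.float32))[0],z))
for p in((281,257),(285,240)): print("driver",t.plane(p,.015))
```

```text
button (array([0.4836, 0.2327, 0.0452]), np.float64(0.004437609150416326))
rim (array([ 0.5651, -0.2108,  0.0519]), np.float64(0.002835727296610458))
handle top end/inner [ 0.6554 -0.1893  0.062 ] [ 0.6032 -0.2002  0.062 ] yaw 0.20600856927484332 axis 0.23362318136411558 0.09285869121505962
lid top corner [0.6881 0.292  0.074 ]
lid top corner [0.6705 0.1237 0.074 ]
lid top corner [0.5257 0.3104 0.074 ]
lid top corner [0.5135 0.1382 0.074 ]
ledge front [0.4588 0.2656 0.034 ] [0.4517 0.1954 0.034 ] 0.07056864856111536 case yaw -0.10116608002475513
blue coupling [0.7274 0.0076 0.08  ]
driver [0.4246 0.0112 0.015 ]
driver [ 0.47   -0.0008  0.015 ]
```

```bash
cat >> h.py <<'E'
def rel(P,yyaw=None):
    "shift in the tool's axes from the measured pose to P; turn about tool z that brings tool y to world yaw yyaw"
    from scipy.spatial.transform import Rotation as R
    s=manip.get_state(); q=s["ee_rot"]; M=R.from_quat([q[1],q[2],q[3],q[0]]).as_matrix()
    d=M.T@(np.array(P)-s["position"]); yy=np.arctan2(M[1,1],M[0,1])
    print("tool shift",d.round(4),"turn",None if yyaw is None else round(float((yy-yyaw+np.pi)%(2*np.pi)-np.pi),3),"j6",s["qpos"][5].round(3),"yyaw",yy.round(3))
E
python3 - <<'E'
from h import *
np.set_printoptions(precision=4,suppress=True)
s,t=Cam("side"),Cam("top"); h=np.array([.42,.42])
for n,a,b,z in(("button",(271.7,161.8),(196.2,236.7),.052),("rim",(315.3,270.5),(363.3,201.3),.06)):
    print(n,tri(s,a-h,t,b-h),"side",s.plane(a-h,z),"top",t.plane(b-h,z))
print("spray top",t.plane((451,188),.17))
rel([.482,.232,.12],1.47)
E
```

```text
button (array([0.4834, 0.2335, 0.0467]), np.float64(0.002171969558657197)) side [0.484  0.2283 0.052 ] top [0.4816 0.2324 0.052 ]
rim (array([ 0.565 , -0.2096,  0.0526]), np.float64(0.0007778867839601712)) side [ 0.5643 -0.2144  0.06  ] top [ 0.5632 -0.2082  0.06  ]
spray top [ 0.5679 -0.401   0.17  ]
tool shift [-0.3436 -0.1649  0.1332] turn -0.324 j6 -0.121 yyaw 1.146
```

```bash
python3 steer.py '[{"tx": -0.0344,"ty": -0.0165},{"tx": -0.0344,"ty": -0.0165},{"tx": -0.0344,"ty": -0.0165},{"tx": -0.0344,"ty": -0.0165},{"tx": -0.0344,"ty": -0.0165}]' 0 40; python3 steer.py '[{"tx": -0.0344,"ty": -0.0165,"tz": 0.01},{"tx": -0.0344,"ty": -0.0165,"tz": 0.01},{"tx": -0.0344,"ty": -0.0165,"tz": 0.01},{"tx": -0.0344,"ty": -0.0165,"tz": 0.01},{"tx": -0.0344,"ty": -0.0165,"tz": 0.01}]'; python3 steer.py '[{"tz": 0.02,"rz": -0.108},{"tz": 0.02,"rz": -0.108},{"tz": 0.02,"rz": -0.108},{}]'; python3 -c "
from h import *
rel([.480,.2315,.080],1.47)"
```

```text
clock: 0.82
position: [0.3604, 0.3765, 0.2534]
ee_rot: [0.0, 0.21, 0.978, 0.0]
contact_force: [0.6, -0.0, -0.1]
width: 0.026
gripper_force: 0.0
clock: 1.23
position: [0.4834, 0.2302, 0.2031]
ee_rot: [0.0, 0.211, 0.978, 0.0]
contact_force: [0.8, 0.1, 0.2]
width: 0.0003
gripper_force: 0.0
clock: 1.57
position: [0.4801, 0.2305, 0.1398]
ee_rot: [-0.004, 0.05, 0.999, -0.001]
contact_force: [-0.2, 0.3, -0.8]
width: 0.0002
gripper_force: 0.0
tool shift [-0.0003  0.0012  0.0598] turn 0.001 j6 -1.154 yyaw 1.471
```

```bash
python3 steer.py '[{"tz": 0.02},{"tz": 0.02},{"tz": 0.018},{}]'; python3 steer.py '[{"tz": 0.004},{"tz": 0.004},{"tz": 0.004},{}]'; python3 -c "
from h import *
for n in('side','top'): cv2.imwrite('pics/press_%s.png'%n,Cam(n).img)"
```

```text
clock: 1.9
position: [0.4806, 0.2314, 0.0833]
ee_rot: [-0.002, 0.051, 0.999, -0.001]
contact_force: [-0.8, -0.3, 0.5]
width: -0.0002
gripper_force: 0.0
clock: 2.23
position: [0.4834, 0.2322, 0.0742]
ee_rot: [0.001, 0.051, 0.999, 0.0]
contact_force: [0.2, -0.4, 2.6]
width: 0.0001
gripper_force: 1.1
```

```bash
python3 steer.py '[{"tz": 0.003},{"tz": 0.003},{},{}]'; python3 steer.py '[{"tz": -0.02},{"tz": -0.03},{"tz": -0.04},{"tz": -0.04},{"tz": -0.04}]';python3 steer.py '[{"tz": -0.02},{},{},{},{}]'; python3 -c "
from h import *
c=[Cam(n).img for n in('side','top')]; cv2.imwrite('pics/open.png',cv2.resize(np.hstack([c[0][60:300,180:440],c[1][60:300,100:360]]),(800,370)))
rel([.635,-.195,.19],1.79)"
```

```text
clock: 2.67
position: [0.4834, 0.2322, 0.0717]
ee_rot: [0.002, 0.05, 0.999, 0.001]
contact_force: [-4.8, -2.4, 30.5]
width: 0.0003
gripper_force: 17.5
clock: 3.08
position: [0.4817, 0.2315, 0.2389]
ee_rot: [-0.0, 0.05, 0.999, -0.0]
contact_force: [0.3, 0.5, -0.4]
width: -0.0003
gripper_force: 0.0
clock: 3.5
position: [0.4812, 0.2314, 0.2552]
ee_rot: [-0.002, 0.05, 0.999, -0.001]
contact_force: [-0.2, -0.3, 0.3]
width: 0.0003
gripper_force: 0.0
tool shift [-0.1958 -0.4088  0.0654] turn -0.32 j6 -1.152 yyaw 1.47
```

View pics/open.png

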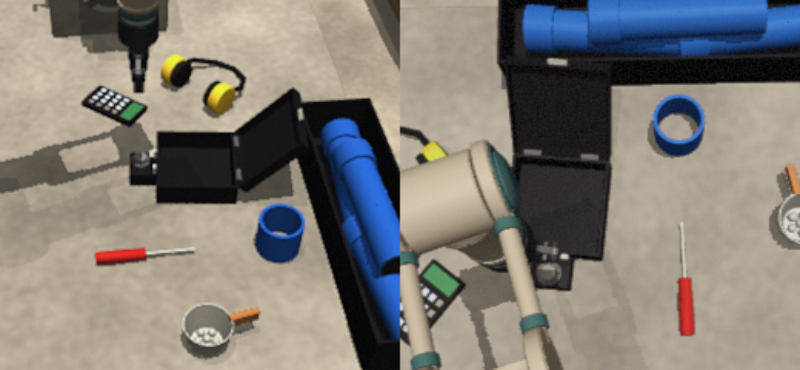

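The lid stands fully open at composite (290,140), and the tray and the cup are undisturbed. Next I'll move above the handle.

```bash
python3 steer.py '[{"tx": -0.0163,"ty": -0.0341},{"tx": -0.0163,"ty": -0.0341},{"tx": -0.0163,"ty": -0.0341},{"tx": -0.0163,"ty": -0.0341},{"tx": -0.0163,"ty": -0.0341}]' .05 40 | head -2; python3 steer.py '[{"tx": -0.0163,"ty": -0.0341},{"tx": -0.0163,"ty": -0.0341},{"tx": -0.0163,"ty": -0.0341},{"tx": -0.0163,"ty": -0.0341},{"tx": -0.0163,"ty": -0.0341}]' | head -2; python3 steer.py '[{"tx": -0.0163,"ty": -0.0341,"tz": 0.02},{"tx": -0.0163,"ty": -0.0341,"tz": 0.02},{"tz": 0.02,"rz": -0.11},{"tz": 0.02,"rz": -0.1},{"tz": 0.02,"rz": -0.1}]'; python3 steer.py '[{},{}]'|head -2;  python3 -c "
from h import *
rel([.634,-.1945,.055],1.78)"
```

```text
clock: 4.02
position: [0.5463, 0.0524, 0.2561]
clock: 4.43
position: [0.6102, -0.1256, 0.2559]
clock: 4.85
position: [0.6346, -0.1941, 0.1554]
ee_rot: [-0.001, -0.106, 0.994, 0.001]
contact_force: [-0.5, 0.1, 0.3]
width: 0.0503
gripper_force: 0.0
clock: 5.02
position: [0.6341, -0.1928, 0.1561]
tool shift [ 1.000e-04 -1.900e-03  1.011e-01] turn -0.003 j6 -2.177 yyaw 1.777
```

```bash
python3 steer.py '[{"ty": -0.001,"tz": 0.033},{"ty": -0.001,"tz": 0.033},{"tz": 0.033},{"tz": 0.002},{}]'; python3 -c "
from h import *
c=[Cam(n).img for n in('side','top')]; cv2.imwrite('pics/grip.png',cv2.resize(np.hstack([c[0][200:320,250:400],c[1][130:250,290:440]]),(800,320)))"
```

```text
clock: 5.43
position: [0.6351, -0.1946, 0.0567]
ee_rot: [-0.001, -0.104, 0.995, 0.001]
contact_force: [0.1, 0.7, 0.1]
width: 0.05
gripper_force: 0.0
```

View pics/grip.png

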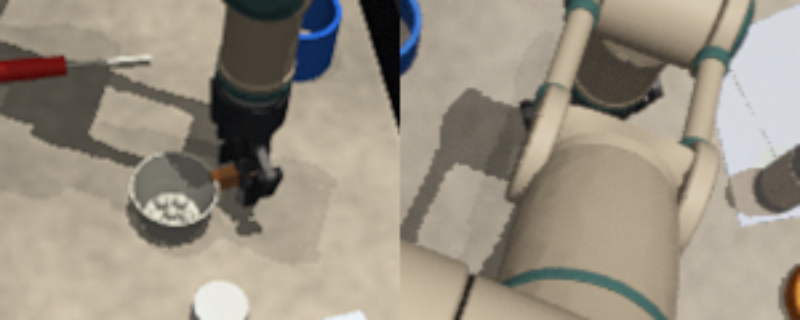

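The fingers straddle the handle (at crop (235,175)) and the cup hasn't moved. I'll close and lift a little.

```bash
python3 steer.py '[{"tz": 0.003},{},{},{},{}]' 0 60; python3 steer.py '[{},{},{"tz": -0.015},{"tz": -0.015},{}]';  python3 -c "
from h import *
c=Cam('side'); cv2.imwrite('pics/lift.png',cv2.resize(c.img[200:320,250:400],(600,480)))
m=manip.get_state(); print(m['moment'],m['contact_force'])"
```

```text
clock: 5.95
position: [0.6365, -0.1952, 0.056]
ee_rot: [0.001, -0.104, 0.995, -0.0]
contact_force: [-0.2, 1.2, 6.1]
width: 0.0128
gripper_force: 60.5
clock: 6.37
position: [0.6372, -0.1958, 0.0867]
ee_rot: [0.002, -0.104, 0.995, -0.001]
contact_force: [1.0, -0.2, -2.7]
width: 0.013
gripper_force: 59.3
[-0.00237256 -0.19593065  0.01245902] [-0.11528798 -0.54078167 -2.63356275]
```

View pics/lift.png

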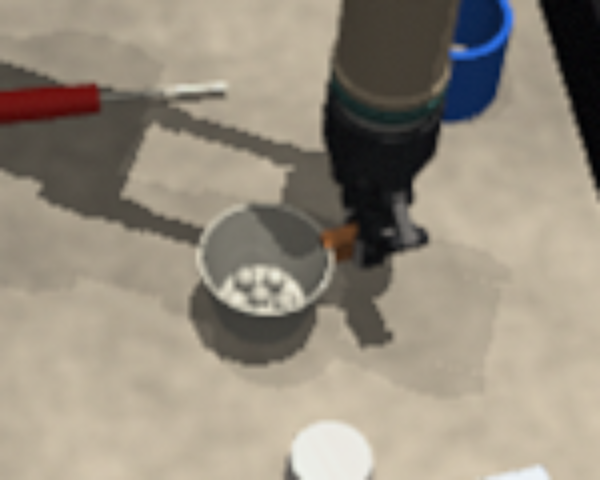

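The cup hangs level in the grip and its weight matches (2.65 N). I'll raise it, carry it over and turn.

```bash
python3 steer.py '[{"tz": -0.02},{"tz": -0.02},{"tz": -0.02},{"tz": -0.01},{}]' - 90; python3 -c "
from h import *
rel([.580,.007,.157],-.10)"
```

```text
clock: 6.83
position: [0.6367, -0.1956, 0.156]
ee_rot: [0.002, -0.104, 0.995, -0.001]
contact_force: [0.2, -0.9, -2.4]
width: 0.0126
gripper_force: 89.1
tool shift [ 0.0134  0.2099 -0.0015] turn 1.88 j6 -2.182 yyaw 1.78
```

```bash
python3 steer.py '[{"tx": 0.001,"ty": 0.015},{"tx": 0.002,"ty": 0.03},{"tx": 0.002,"ty": 0.03},{"tx": 0.002,"ty": 0.03},{"tx": 0.002,"ty": 0.03}]'|head -2; python3 steer.py '[{"tx": 0.002,"ty": 0.03},{"tx": 0.002,"ty": 0.03},{"tx": 0.001,"ty": 0.015},{"rz": 0.06},{"rz": 0.1}]'|head -2; python3 steer.py '[{"rz": 0.12},{"rz": 0.12},{"rz": 0.12},{"rz": 0.12},{"rz": 0.12}]'|head -2; python3 steer.py '[{"rz": 0.12},{"rz": 0.12},{"rz": 0.12},{"rz": 0.12},{"rz": 0.12}]'|head -2; python3 steer.py '[{"rz": 0.12},{"rz": 0.12},{"rz": 0.12},{"rz": 0.1},{"rz": 0.06}]';python3 -c "
from h import *
rel([.580,.007,.157],-.10)"
```

```text
clock: 7.25
position: [0.5965, -0.0627, 0.1519]
clock: 7.67
position: [0.5767, 0.0091, 0.1528]
clock: 8.08
position: [0.5772, 0.0075, 0.1527]
clock: 8.5
position: [0.5771, 0.0074, 0.1526]
clock: 8.92
position: [0.577, 0.0074, 0.1526]
ee_rot: [-0.001, 0.743, 0.669, -0.001]
contact_force: [0.1, -0.2, -2.9]
width: 0.0126
gripper_force: 89.1
tool shift [-0.0001  0.003  -0.0044] turn -0.004 j6 -0.003 yyaw -0.104
```

```bash
python3 steer.py '[{"ty": 0.003,"tz": 0.02},{"tz": 0.02},{"tz": 0.018},{},{}]'; python3 -c "
from h import *
a,b=Cam('side'),Cam('top'); cv2.imwrite('pics/wall.png',cv2.resize(np.hstack([a.img[110:260,230:400],b.img[110:260,150:320]]),(800,353)))
P=[(.5925,.1354,.05)]
print([c.proj(p) for c in(a,b) for p in P])"
```

```text
clock: 9.33
position: [0.5795, 0.0072, 0.0944]
ee_rot: [-0.002, 0.741, 0.671, -0.002]
contact_force: [0.5, 0.1, -2.9]
width: 0.0126
gripper_force: 89.1
[array([307.78176397, 179.88509344]), array([232.70782389, 193.9765045 ])]
```

View pics/wall.png

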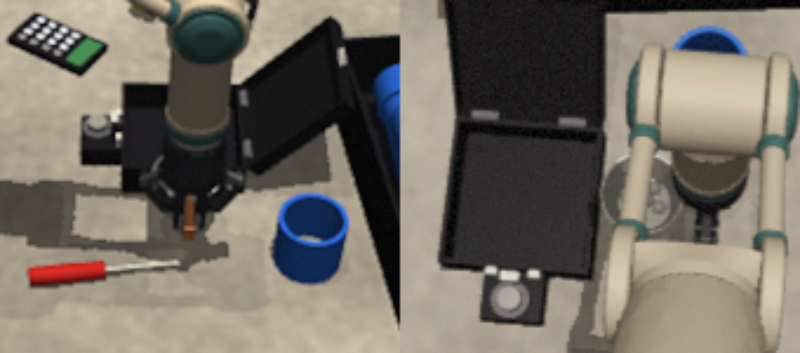

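The cup hangs level just outside the tray's right-hand wall, at crop (640,190) with the wall at x≈598, near mid-tray. I'll advance until the foot meets the wall.

```bash
python3 steer.py '[{"tx": 0.008},{"tx": 0.008},{},{}]' - 60; python3 steer.py '[{"tx": 0.003},{"tx": 0.003},{}]';python3 steer.py '[{"tx": 0.003},{},{}]'
```

```text
clock: 9.77
position: [0.5832, 0.0238, 0.097]
ee_rot: [0.0, 0.741, 0.671, 0.0]
contact_force: [0.1, 0.0, -3.5]
width: 0.0125
gripper_force: 89.0
clock: 10.02
position: [0.5836, 0.0284, 0.0967]
ee_rot: [0.001, 0.741, 0.671, -0.001]
contact_force: [-0.4, -2.9, -1.1]
width: 0.0124
gripper_force: 89.3
clock: 10.27
position: [0.5839, 0.0288, 0.097]
ee_rot: [0.002, 0.741, 0.672, -0.002]
contact_force: [-1.1, -9.7, 1.5]
width: 0.0126
gripper_force: 89.8
```

```bash
python3 steer.py '[{},{"tx": 0.004,"tz": -0.004},{"tx": 0.004,"tz": -0.006},{"tx": 0.004,"tz": -0.006},{}]' 0 45; python3 steer.py '[{"tx": 0.006,"tz": -0.008},{"tx": 0.006,"tz": -0.008},{"tx": 0.006,"tz": -0.008},{},{}]'; python3 -c "
from h import *
a,b=Cam('side'),Cam('top'); cv2.imwrite('pics/tip1.png',cv2.resize(np.hstack([a.img[130:230,260:360],b.img[130:230,190:290]]),(800,400)))"
```

```text
clock: 10.68
position: [0.5851, 0.0403, 0.1138]
ee_rot: [0.003, 0.741, 0.672, -0.002]
contact_force: [-1.6, -11.0, 1.8]
width: 0.0125
gripper_force: 89.3
clock: 11.1
position: [0.5875, 0.0616, 0.1374]
ee_rot: [0.001, 0.742, 0.671, 0.001]
contact_force: [-1.3, -4.7, 4.8]
width: 0.0126
gripper_force: 89.1
```

View pics/tip1.png

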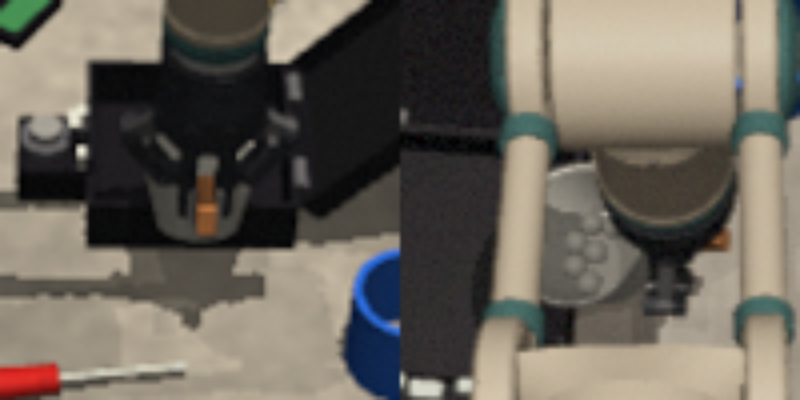

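The cup is tipping about the wall as planned: the rim is over the tray at crop (560,240) and the balls are still inside. Continuing the arc.

```bash
python3 steer.py '[{"tx": 0.012,"tz": -0.010},{"tx": 0.013,"tz": -0.010},{"tx": 0.014,"tz": -0.006},{"tx": 0.014,"tz": -0.005},{"tx": 0.01,"tz": -0.001}]'; python3 steer.py '[{"tx": 0.01},{"tx": 0.01},{"tx": 0.01,"tz": 0.001},{"tx": 0.01,"tz": 0.002},{}]';  python3 steer.py '[{"tx": 0.009,"tz": 0.003},{"tx": 0.009,"tz": 0.004},{"tx": 0.009,"tz": 0.004},{"tx": 0.009,"tz": 0.005},{}]'
```

```text
clock: 11.62
position: [0.5937, 0.1273, 0.1693]
ee_rot: [0.0, 0.741, 0.671, 0.001]
contact_force: [0.6, 0.5, -3.1]
width: 0.0124
gripper_force: 88.0
clock: 12.03
position: [0.5968, 0.1664, 0.1644]
ee_rot: [-0.001, 0.741, 0.671, -0.0]
contact_force: [0.1, 0.4, -2.4]
width: 0.0125
gripper_force: 88.0
clock: 12.45
position: [0.6001, 0.202, 0.1478]
ee_rot: [-0.001, 0.741, 0.671, -0.0]
contact_force: [-0.8, 0.2, -3.7]
width: 0.0127
gripper_force: 88.0
```

```bash
python3 -c "
from h import *
a,b=Cam('side'),Cam('top'); cv2.imwrite('pics/tip2.png',cv2.resize(np.hstack([a.img[100:210,250:360],b.img[130:240,160:270]]),(800,400)))
m=manip.get_state(); print(m['moment'],m['contact_force'])"
```

```text
[-0.17664975 -0.01338008  0.03671756] [-0.26628576 -0.32648299 -2.77278763]
```

View pics/tip2.png

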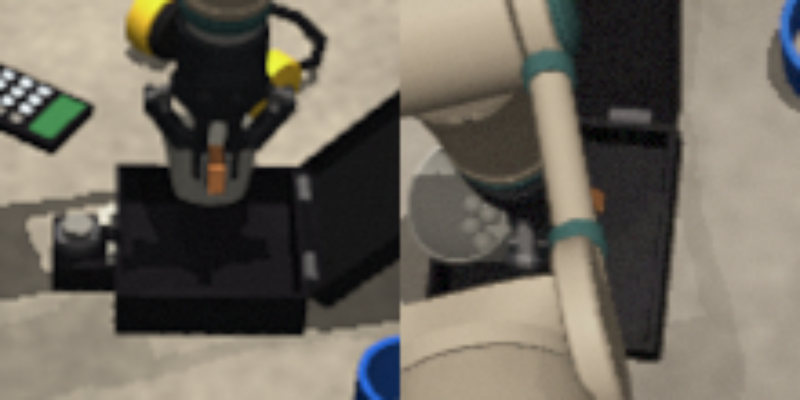

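The cup slid over the wall at only about 20-25° of tilt. All the balls are still in it, and it now hangs over the tray. The measured moment suggests it will swing down under its own weight at a light grip, so I'll pull back a little to keep it inside the tray and ease the grip gradually.

```bash
python3 steer.py '[{"tx": -0.013,"tz": -0.003},{"tx": -0.013},{},{},{}]'|sed -n 2p; python3 steer.py '[{},{}]' .0128 20|tail -3;python3 steer.py '[{},{}]' .0134 20|tail -3; python3 -c "
from h import *
m=manip.get_state(); print(m['moment'],m['contact_force'])"
```

```text
position: [0.5982, 0.1735, 0.1527]
contact_force: [0.0, -0.2, -3.2]
width: 0.0126
gripper_force: 57.3
contact_force: [-0.1, 0.0, -2.6]
width: 0.0136
gripper_force: 28.7
[-0.13760348 -0.01883645 -0.00250222] [-0.05924395  0.02898785 -2.58693171]
```

Works: the grip is down to 28.7 N and the moment is falling, so the cup is swinging. I'll ease further.

```bash
m(){ python3 -c "
from h import *
m=manip.get_state(); print(m['moment'].round(3),m['contact_force'].round(2))"; }; python3 steer.py '[{},{},{}]' - 20|tail -2; m; python3 steer.py '[{},{}]' .0136 20|tail -2;m; python3 steer.py '[{},{},{}]' .0137 20|tail -2;m
```

```text
width: 0.0131
gripper_force: 28.7
[-0.119  0.074  0.003] [-0.03  0.12 -2.48]
width: 0.0137
gripper_force: 19.0
[-0.154 -0.008 -0.045] [ 0.56 -0.46 -2.54]
width: 0.0137
gripper_force: 14.2
[-0.192 -0.014 -0.033] [-0.29 -0.46 -2.61]
```

```bash
m(){ python3 -c "
from h import *
m=manip.get_state(); print(m['clock'],m['moment'].round(3),m['contact_force'].round(2),m['gripper_force'])"; }; python3 steer.py '[{},{}]' .0138 20|tail -2; m; python3 steer.py '[{},{}]' .0139 20|tail -2;m; python3 -c "
from h import *
a=Cam('side'); k=blob(a,(5,110,40),(20,255,255),(290,110,330,180)); print(cv2.minAreaRect(k.astype(np.float32)), k.min(0),k.max(0))
g=manip.get_state()['position']; print(a.proj(g-[0,0,.003]))"
```

```text
width: 0.0136
gripper_force: 9.7
14.1333 [-0.064  0.023  0.043] [ 0.15  0.39 -2.67] 9.663130939006805
width: 0.0139
gripper_force: 4.8
14.3 [-0.055  0.014  0.031] [ 0.27 -1.08 -2.92] 4.7535887360572815
((310.0, 152.5), (13.0, 4.0), 90.0) [308 146] [312 159]
[309.28326561 148.54257071]
```

The cup has swung well over (lever down to about 22 mm), but its weight shows the balls are still inside. I'll firm up the grip a little, then use the far inner wall to push the rim back and tip it further.

```bash
m(){ python3 -c "
from h import *
m=manip.get_state(); print(m['clock'],m['position'].round(3),m['moment'].round(3),m['contact_force'].round(2),m['gripper_force'].round(1))"; }; python3 steer.py '[{},{"tz": 0.005},{"tz": 0.005},{"tz": 0.005},{}]' .0137 20 >/dev/null; m; python3 steer.py '[{"tx": 0.01},{"tx": 0.01},{"tx": 0.01},{"tx": 0.01},{"tx": 0.01}]'>/dev/null;m; python3 steer.py '[{"tx": 0.008},{"tx": 0.008},{"tx": 0.008},{}]' >/dev/null;m
```

```text
Traceback (most recent call last):
AttributeError: 'float' object has no attribute 'round'
Traceback (most recent call last):
AttributeError: 'float' object has no attribute 'round'
Traceback (most recent call last):
AttributeError: 'float' object has no attribute 'round'
```

```bash
cat > m.py <<'E'
from h import *
m=manip.get_state(); print(round(m['clock'],2),m['position'].round(3),m['moment'].round(3),m['contact_force'].round(2),round(m['gripper_force'],1))
E
python3 m.py; python3 steer.py '[{"tx": 0.006},{"tx": 0.006},{"tx": 0.006},{}]' >/dev/null;python3 m.py; python3 steer.py '[{"tx": 0.006},{"tx": 0.006},{"tx": 0.006},{}]' >/dev/null;python3 m.py
```

```text
15.52 [0.606 0.25  0.137] [ 0.05   0.032 -0.013] [-0.48 -0.98 -3.02] 8.0
15.85 [0.607 0.267 0.137] [ 0.086 -0.    -0.027] [-0.31  0.21 -3.13] 8.1
16.18 [0.609 0.285 0.137] [ 0.028 -0.011  0.029] [ 0.87 -0.1  -3.15] 8.2
```

```bash
python3 steer.py '[{"tx": -0.01},{"tx": -0.02},{"tx": -0.02},{},{}]' >/dev/null;python3 m.py; python3 steer.py '[{},{},{},{},{}]' >/dev/null;python3 m.py; python3 -c "
from h import *
a,b=Cam('side'),Cam('top'); cv2.imwrite('pics/tip3.png',cv2.resize(np.hstack([a.img[90:200,250:360],b.img[130:240,150:260]]),(800,400)))"
```

```text
16.6 [0.604 0.233 0.137] [ 0.052 -0.002 -0.009] [ 0.34  0.69 -2.94] 8.0
17.02 [0.604 0.234 0.137] [ 0.019 -0.027  0.035] [ 0.09  0.4  -3.29] 8.0
```

```bash
python3 -c "
from h import *
a=Cam('side'); g=cv2.cvtColor(a.img,cv2.COLOR_BGR2GRAY)[125:195,275:345]
for r in g[::2]: print(''.join(' .:-=+*#%@'[min(9,int(v)//24)] for v in r))
P=manip.get_state()['position']; print(a.proj(P)-[275,125])"
```

```text
##############=    .:.+#*=.                 =**-.-:    .=+*###%#######
###############+.      -*#*=.            .-++-       .:-+#############
:*##############*=.     :+#+:   =+++=.   :-:   ..   :---*#############
=#################+:            *%#%+.      ...   :--=*#*##########%##
###################*-.         :*###+.     ..   .:=###############%%%%
#####################+:  .     -*##*-          =*#############%%###%#*
#######################*###=  ..-===:.. -+##**####%%%%########%%%%#+. 
###########################= .:.:-:-::. =###########%%########%#+-.   
###################****+---: .:.=+++-:. +##################%%#=.      
##############*=---========: .:.::::::. *######%%%%%%###%%#+.         
######*=-----:::..::::::::::.::.....:-::=====+***********=.           
****=--.                  .:::-:....:-::.               ....     ..   
======-.              .:---====-...:-===+=-:            :-=-. .       
+++###*-            .--------==:...=**#%%*+=-:          .-=-.   .   . 
######*:           :::-+*##%%%#+-=-#%%%%###*+-.         .-==:       . 
######+:           :-=++*#%%%@@@@@@
[... 710 characters left out ...]
..      ............   :-=-:       
       ................                  ..............   ..... .     
       ................................................   ...         
******=         ..                .. .......................          
***+*+-                                                    .::..   ::-
*+****=                                                    :----:-----
++***+-                                                    :----------
++++**=                                                    :-------:--
++++++=:.::::::::::..::::. .:::.  ..    ..     .          -+**+===+***
+++++++++**********************################################*###*##
[33.40832953 13.30257435]
```

```bash
python3 steer.py '[{"tx": 0.012},{"tx": 0.012},{"tx": 0.01},{"tx": 0.01},{"tx": 0.008}]' >/dev/null;python3 m.py; python3 steer.py '[{"tx": 0.008},{"tx": 0.008},{"tx": 0.008},{"tx": 0.008},{}]' >/dev/null;python3 m.py; python3 steer.py '[{"tx": 0.004},{"tx": 0.003},{},{},{}]' 0 60 ;python3 m.py
```

```text
17.58 [0.609 0.287 0.137] [-0.247 -0.079  0.005] [ 0.23 -1.15 -2.68] 8.1
18.0 [0.613 0.319 0.137] [-0.009  0.023 -0.042] [ 0.23 -0.03 -2.99] 7.8
clock: 18.42
position: [0.6128, 0.3227, 0.137]
ee_rot: [0.001, 0.742, 0.671, -0.002]
contact_force: [-0.8, -5.2, -3.6]
width: 0.0132
gripper_force: 58.4
18.42 [0.613 0.323 0.137] [-1.188  0.054 -0.04 ] [-0.83 -5.17 -3.55] 58.4
```

```bash
python3 steer.py '[{"tx": -0.005},{"tx": -0.015},{"tx": -0.02},{"tx": -0.02},{"tx": -0.02}]' >/dev/null;python3 m.py; python3 steer.py '[{"tx": -0.01},{},{},{},{}]' >/dev/null;python3 m.py; python3 -c "
from h import *
a=Cam('side'); g=cv2.cvtColor(a.img,cv2.COLOR_BGR2GRAY)[125:195,275:345]
for r in g[::2]: print(''.join(' .:-=+*#%@'[min(9,int(v)//24)] for v in r))
P=manip.get_state()['position']; print(a.proj(P)-[275,125])"
```

```text
18.83 [0.605 0.244 0.138] [0.058 0.025 0.033] [ 0.01 -0.25 -2.14] 58.5
19.25 [0.604 0.236 0.137] [ 0.116 -0.014  0.022] [ 0.2   0.28 -1.95] 58.7
##############+.   .:.+##+:                .=*+: -:  . .=+*###%#######
###############*-      :+#*=.            .-+=.       .:-+#############
:*###############=.      -*+:   +**#+.   ::.  ..   .:---*#############
=#################*-            *%#%+.      ..   .:--=*#*##########%##
####################=.         .*%##+.          ::=*##############%%%%
#####################*=. ..    .*%%*-    ..  .:=*#############%%%##%#*
###########################+. .:---:... -*########%%%%########%%%%#+: 
###########################+. :.:::-::. +###########%%########%#+-.   
#################****+----=: .:.----::. *##################%%#=.      
#############**=--=========-..:.----::..*######%%%%%%###%%#+.         
######*=-:.:::::..:::::::::::::.----::========***********=.          .
*+-----.                       .---=:                   ....          
====-=-.                       .----:                   :-=-.         
+####%*-                    .:+=
[... 855 characters left out ...]
++++++++-  .........   :-=-:       
       .............     -++++++++++++++++-  ..........   .....       
       ..............     .-============-.  ...........   ...         
******=       . ..  .                    ...................          
***+*+-                                                    .::..   ::-
*+****=                                                    :----:-----
++***+-                                                    :----------
++++**=                                                   .:--------:-
++++++=:..:::::::::..::::. .:::.  ..    ..     .          -***+===+***
+++++++++**********************################################*######
[33.40743337 12.92886401]
```

The moment is now +0.12 and the weight has fallen by about 1.0 N, which matches six balls, so the cup looks empty at roughly 105° tilt. I'll lift out, carry it to free bench and count the balls in the tray.

```bash
python3 steer.py '[{"tz": -0.02},{"tz": -0.03},{"tz": -0.03},{"tz": -0.03},{}]' >/dev/null; python3 steer.py '[{"tx": -0.02,"ty": 0.002},{"tx": -0.035,"ty": 0.003},{"tx": -0.035,"ty": 0.003},{"tx": -0.035,"ty": 0.003},{"tx": -0.035,"ty": 0.003}]' >/dev/null;  python3 steer.py '[{"tx": -0.035,"ty": 0.003},{"tx": -0.035,"ty": 0.003},{"tx": -0.035,"ty": 0.003},{"tx": -0.035,"ty": 0.003},{"tx": -0.02,"ty": 0.002}]' >/dev/null;python3 steer.py '[{},{}]'>/dev/null; python3 m.py; python3 -c "
from h import *
b=Cam('top'); cv2.imwrite('pics/tray.png',b.img); g=cv2.cvtColor(b.img,cv2.COLOR_BGR2GRAY)[155:232,162:242]
n,l,st,ce=cv2.connectedComponentsWithStats((g>70).astype(np.uint8)); print([(s[4],c.round(1).tolist()) for s,c in zip(st,ce)])
for r in g[::2]: print(''.join(' .:-=+*#%@'[min(9,int(v)//24)] for v in r))
rel([.60,-.09,.2],-.1)"
```

```text
20.72 [ 0.6   -0.087  0.247] [ 0.151 -0.021 -0.001] [ 0.68  0.61 -1.93] 58.8
[(np.int32(4360), [41.5, 36.3]), (np.int32(860), [8.7, 42.7]), (np.int32(622), [73.9, 46.8]), (np.int32(44), [23.7, 3.5]), (np.int32(41), [61.1, 6.5]), (np.int32(203), [20.9, 36.8]), (np.int32(30), [44.3, 71.0])]
###########-   ......... . .... ... ... .... ......... ....... ..... . ....=***#
###########=......-========--:........ . .... . ... . ..... .. ........   .=**##
###########+:.:...:==========-. .. ........ ....... ....::.............. ..=*###
##########*-.........:....::::....::......... .... .. .:++++=======:  ....:+****
##########*-.                   .  ........:....:...:..:::---------.......-*****
##########*:.                                              . .......::::.:-*****
##########+:.   ..............    . .                                   ..:=****
##########=..   ...............:..................:....... ..          ... -****
##########-.    .:...:...............:.........:::.:..:..:......:..:.:.....=##**
#########*:.    .:....................:..::.....::.:.......:::......::.....=####

[... 1715 characters left out ...]
...:::..:.::.:.:...:..::...:.:::.:.:::::::::..:::::..:. :+****#***
###*:......::...::...::.::.:.::.:::::.:::.:.::::::::::::::::::::::.:. :+********
####=.......:.::...:.:::......::.::::::::::::::.:::::::::::::::::.::. -*********
#####=-..              :+###*:........:..:::::.::::::.::::::::::...:..=*********
#################*==---+#@@@%=+%%####*-. :*@@@%=.. . ......::::::::: .=*********
####***##############**+::::::*%@%%@@%*:.-+%%%%=:. ...::.            :+*********
##*****#############***=:.:...:-===+++-:::.::::::..=***********=====-+**********
###*#****############**-.::::=====++=====::.::::. :+****************************
tool shift [-0.0044  0.0005  0.0466] turn -0.0 j6 -0.157 yyaw -0.1
```

All six balls lie in the tray. Now I'll upright the cup: first ease the grip so it swings towards hanging.

```bash
python3 steer.py '[{},{}]' .0136 20|tail -1; python3 m.py; python3 steer.py '[{},{}]' .0139 20 |tail -1;python3 m.py; python3 steer.py '[{},{}]' .01395 20 |tail -1;python3 m.py; python3 -c "
from h import *
a=Cam('side'); P=manip.get_state()['position']; p=a.proj(P).astype(int); print(p)
g=cv2.cvtColor(a.img,cv2.COLOR_BGR2GRAY)[p[1]-6:p[1]+80,p[0]-35:p[0]+35]
for r in g[::2]: print(''.join(' .:-=+*#%@'[min(9,int(v)//24)] for v in r))"
```

```text
gripper_force: 19.3
20.93 [ 0.6   -0.085  0.247] [ 0.119 -0.083  0.071] [ 0.36  0.49 -2.13] 19.3
gripper_force: 3.9
21.1 [ 0.6   -0.085  0.247] [ 0.003  0.022 -0.028] [-0.18 -0.93 -2.39] 3.9
gripper_force: 0.0
21.27 [ 0.6   -0.086  0.248] [ 0.003  0.058 -0.04 ] [-0.35  0.53 -0.43] 0.0
[325 188]
                         ....                   ...    .:-----------::
                                               ...   .----------------
                                             .... .:------------------
                               .:.     ::.  :--------------::::-:=====
                              .::.     .:. .=++---:=+==+==+***********
+++++++++++=+++++=+++++++++=. .:.===+- ::. =**********#***********++++
*####****########**########+: .::+#*#=.::. +****##############*+==--::
*#******####################*+-:.+#*#+:.=+****#############*+==-......
********######################**+********#################*+=-........
*****############**************=::::-=********############+=-:........
#***############=:::-------===-::=+++=----------*########*==-.........
---+********####*-:----
[... 1548 characters left out ...]
**#*#######*##***********************************************
************############**********************************************
***#####***############*****#*****************************************
**************#########*****####**************************************
***************************##*####************************#***********
###********************************************************#**********
########******************************************#####**###*##*******
#################################*******************************####*#
#######################################*******************************
##########################################**######********************
```

The grip reached 0 N, so I'll close at once.

```bash
python3 steer.py '[{}]' 0 25; python3 m.py; python3 -c "
from h import *
a,b=Cam('side'),Cam('top'); cv2.imwrite('pics/drop_s.png',a.img); cv2.imwrite('pics/drop_t.png',b.img)
for n,c,bx in(('side',a,(280,150,420,330)),('top',b,(230,110,420,280))):
    m=cv2.inRange(cv2.cvtColor(c.img[bx[1]:bx[3],bx[0]:bx[2]],cv2.COLOR_BGR2HSV),(5,110,40),(20,255,255))
    for k in cv2.findContours(m,0,2)[0]: print(n,cv2.contourArea(k),[round(x,1) for x in (cv2.minAreaRect(k)[0][0]+bx[0],cv2.minAreaRect(k)[0][1]+bx[1])],cv2.minAreaRect(k)[1:])
print(a.proj(manip.get_state()['position']))"
```

```text
clock: 21.4
position: [0.6003, -0.0862, 0.2478]
ee_rot: [0.0, 0.742, 0.671, 0.0]
contact_force: [-0.1, 0.1, -0.2]
width: 0.003
gripper_force: 0.0
21.4 [ 0.6   -0.086  0.248] [0.023 0.026 0.055] [-0.07  0.13 -0.2 ] 0.0
side 56.0 [321.5, 228.0] ((14.0, 5.0), 90.0)
top 53.5 [326.0, 189.4] ((20.235151290893555, 5.834030628204346), 3.0127875804901123)
[325.32338865 188.50194051]
```

The cup slipped out and fell. I'll raise the tool, let it settle and look.

```bash
python3 steer.py '[{"tx": -0.03,"tz": -0.03},{"tx": -0.03,"tz": -0.02},{"tx": -0.03},{"tx": -0.03},{"tx": -0.03}]' .05 20|head -2; python3 steer.py '[{},{},{},{},{}]'>/dev/null;python3 -c "
from h import *
a,b=Cam('side'),Cam('top'); cv2.imwrite('pics/fallen.png',cv2.resize(np.hstack([a.img[100:360,200:440],b.img[60:320,180:420]]),(800,433)))
for n,c,bx in(('side',a,(210,150,420,330)),('top',b,(230,110,420,280))):
    m=cv2.inRange(cv2.cvtColor(c.img[bx[1]:bx[3],bx[0]:bx[2]],cv2.COLOR_BGR2HSV),(5,110,40),(20,255,255))
    for k in cv2.findContours(m,0,2)[0]: print(n,cv2.contourArea(k),[round(x,1) for x in (cv2.minAreaRect(k)[0][0]+bx[0],cv2.minAreaRect(k)[0][1]+bx[1])],cv2.minAreaRect(k)[1:])"
```

```text
clock: 21.92
position: [0.5852, -0.2364, 0.2978]
side 68.5 [320.5, 245.0] ((18.0, 5.0), 90.0)
side 0.0 [264.0, 229.0] ((0.0, 0.0), 0.0)
side 0.0 [244.0, 223.0] ((0.0, 0.0), 0.0)
top 0.0 [291.0, 276.0] ((0.0, 0.0), 0.0)
top 0.0 [282.0, 275.0] ((0.0, 0.0), 0.0)
top 0.0 [291.0, 270.5] ((1.0, 0.0), -90.0)
top 0.0 [281.0, 263.0] ((0.0, 0.0), 0.0)
top 0.0 [281.0, 260.0] ((0.0, 0.0), 0.0)
top 0.0 [281.0, 256.0] ((0.0, 0.0), 0.0)
top 0.0 [289.0, 245.0] ((0.0, 0.0), 0.0)
top 107.0 [327.9, 191.6] ((20.461078643798828, 6.51857328414917), 5.19442892074585)
```

View pics/fallen.png

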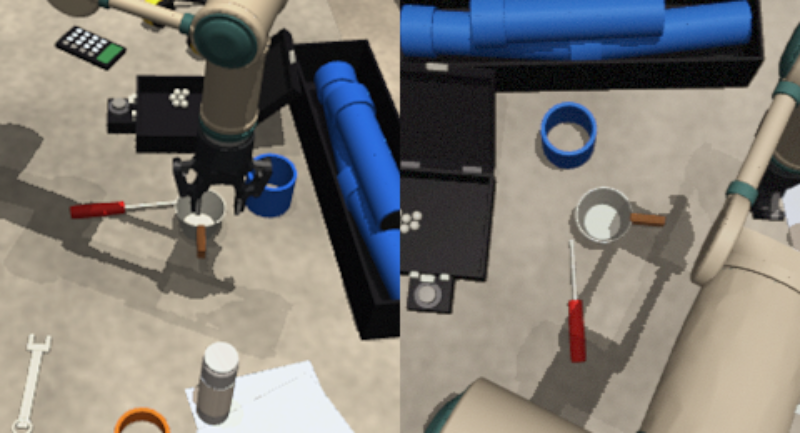

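The cup landed upright and empty, at composite (603,213) in the top view and (200,215) in the side view. The balls are in the tray, and the driver and coupling are in place. I'll check its height, its distances and whether the bystanders moved.

```bash
python3 -c "
from h import *
a,b=Cam('side'),Cam('top')
print('handle',tri(a,(320.5,245),b,(327.9,191.6)))
R=tri(a,(319.8,227),b,(301.7,187.7)); print('rim',R,'dist to case',np.hypot(*(R[0][:2]-[.601,.22])))
e=[b.plane(p,.062) for p in((319,190.5),(338,192.6))]; print('handle top ends',e)
o={n:cv2.imread(f'pics/{n}0.png') for n in('side','top')}
# bystander shift: masks before/after
hsv=lambda i:cv2.cvtColor(i,cv2.COLOR_BGR2HSV)
for n,v,bx,lo,hi in(('driver red','top',(275,230,300,285),(170,120,60),(180,255,255)),('coupling','top',(250,115,310,170),(100,120,40),(130,255,255)),('coupling','side',(340,185,380,235),(100,120,40),(130,255,255)),('ring','side',(260,335,310,390),(5,120,60),(20,255,255)),('driver','side',(235,215,280,235),(170,120,60),(180,255,255))):
    c=[]
    for im in(o[v],(a if v=='side' else b).img):
        M=cv2.moments(cv2.inRange(hsv(im)[bx[1]:bx[3],bx[0]:bx[2]],lo,hi)); c.append((round(M['m10']/M['m00'],1),round(M['m01']/M['m00'],1)))
    print(n,c)
for P in((a,(303,228),(338,228)),(b,(283,188),(320,188))): print(P[0].plane(P[1],.06)-P[0].plane(P[2],.06))
cv2.imwrite('pics/f.png',a.img)
for r in cv2.cvtColor(a.img,cv2.COLOR_BGR2GRAY)[205:262:2,295:348]: print(''.join(' .:-=+*#%@'[min(9,int(v)//24)] for v in r))"; python3 m.py
```

```text
handle (array([ 0.59486416, -0.11895584,  0.04290607]), np.float64(0.0011772840245492893))
rim (array([ 0.6058266 , -0.0493578 ,  0.03894581]), np.float64(0.003493087058359223)) dist to case 0.26940104306014456
handle top ends [array([ 0.59362055, -0.09329164,  0.062     ]), array([ 0.58671312, -0.14324888,  0.062     ])]
22.53 [ 0.585 -0.234  0.297] [ 0.033 -0.009  0.022] [-0.38 -0.06 -0.51] 0.0Traceback (most recent call last):
  File "<string>", line 13, in <module>
    M=cv2.moments(cv2.inRange(hsv(im)[bx[1]:bx[3],bx[0]:bx[2]],lo,hi)); c.append((round(M['m10']/M['m00'],1),round(M['m01']/M['m00'],1)))
                                                                                        ~~~~~~~~^~~~~~~~~
ZeroDivisionError: float division by zero
```

```bash
python3 steer.py '[{"tx": -0.03,"tz": -0.02},{"tx": -0.03,"tz": -0.02},{"tx": -0.03,"tz": -0.02},{},{}]'|sed -n 2,4p; python3 -c "
from h import *
a,b=Cam('side'),Cam('top')
H=[]
for c,bx in((a,(300,225,345,270)),(b,(312,180,350,205))):
    k=blob(c,(5,110,40),(20,255,255),bx); H.append(k); print(cv2.minAreaRect(k.astype(np.float32)),k.min(0),k.max(0))
print('handle',tri(a,cv2.minAreaRect(H[0].astype(np.float32))[0],b,cv2.minAreaRect(H[1].astype(np.float32))[0]))
o={n:cv2.imread(f'pics/{n}0.png') for n in('side','top')}
hsv=lambda i:cv2.cvtColor(i,cv2.COLOR_BGR2HSV)
for n,v,bx,lo,hi in(('driver','top',(275,230,300,285),(0,150,60),(10,255,255)),('coupling','top',(250,115,310,170),(100,120,40),(130,255,255)),('coupling','side',(340,185,380,235),(100,120,40),(130,255,255)),('ring','side',(260,335,310,390),(5,120,60),(20,255,255)),('driver','side',(235,215,280,235),(0,150,60),(10,255,255))):
    c=[]
    for im in(o[v],(a if v=='side' else b).img):
        M=cv2.moments(cv2.inRange(hsv(im)[bx[1]:bx[3],bx[0]:bx[2]],lo,hi)); m=max(M['m00'],1); c.append((round(M['m10']/m,1),round(M['m01']/m,1)))
    print(n,c)
for r in cv2.cvtColor(a.img,cv2.COLOR_BGR2GRAY)[205:262:2,295:348]: print(''.join(' .:-=+*#%@'[min(9,int(v)//24)] for v in r))
for r in cv2.cvtColor(b.img,cv2.COLOR_BGR2GRAY)[165:212:2,278:345]: print(''.join(' .:-=+*#%@'[min(9,int(v)//24)] for v in r))"
```

```text
position: [0.5764, -0.326, 0.3577]
ee_rot: [0.001, 0.742, 0.67, 0.0]
contact_force: [0.2, 0.9, -0.7]
((320.0, 248.5), (11.0, 4.0), 90.0) [318 243] [322 254]
((327.93853759765625, 191.67623901367188), (20.461078643798828, 6.428037643432617), 5.19442892074585) [318 188] [338 195]
handle (array([ 0.59581954, -0.12078257,  0.02894582]), np.float64(0.002531098489208797))
driver [(10.5, 28.6), (10.4, 23.6)]
coupling [(30.7, 24.9), (30.7, 24.9)]
coupling [(21.5, 25.6), (27.1, 22.0)]
ring [(24.8, 27.2), (24.7, 27.2)]
driver [(22.9, 10.6), (22.9, 10.6)]
#########################*-                          
############****########=.                           
***#######*- .  +##****=..                           
#########%*---::::::::::..                           
###**#####+----:........                             
********##*-..:........:.                            
********##*- .   ....-=+=:.                          
*********#%+     :---=++++-.                         
%%%%%%%%%@@*.     ..=++++=.                          
=====---:++=-.      -++=-    .                       
+++++****
[... 1948 characters left out ...]
**************======
##*====+*+==*@@@%@@@@%%@@%@%%%@%@%+---=+#=-:::--==+++********======
###*====+%+=*%%@@%%@%@%@%@@%%@@@@%=-==+**-------::::::::::::-======
*##*===-=*%+=*%@@%%%%@@%%%%%%@@@%*=-==*#==--===========+*==========
###*====-=+*#+*%@@@%%%%@%%%%%@@%*=-=*%#*********=====+*#*==========
####**=-====+##**%%@@@@@@@@@@%*=-+#%##*#**************##*==========
#***##*======--+#%#**#%###*+=+*#%####*******#***********+==========
#***%%#*====-==--===++**##**===+*#####******###********============
*#*+#%#****=---========----==+**###*****#*#**********==============
*#***%#********=========+*********#*****####****####*==============
****+%#**********************************#***######*========+###**=
```

The cup stands upright: rim and floor circles are concentric within a pixel or so of what perspective gives, and the handle length matches the first picture. The driver is unmoved in the side view, and the coupling and the ring haven't moved either. The lid is open and the arm is clear, so I'm handing in.

```bash
python3 -c "
from rig import manip
print(manip.sign_off())"
```

```text
the job is handed in; nothing more can be done
None
```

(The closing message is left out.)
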